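# Seat a material sample in the viewing holder with the lifter

### The arm

A 6-joint arm with a two-finger parallel gripper is mounted at the origin on the work surface. World frame = base frame: x ahead of the robot, y to its left, z up, the work surface at z = 0. Lengths are in mm, angles in rad, forces in N, time in s.
With the tool pointing down it reaches from about 400 to 925 mm from the base axis. Payload 3.4 kg.
Tool frame: the origin (TCP) lies at the very end of the fingers, on their centre line; the grasp point (between the pads) lies 19 mm behind it (robot.grasp_offset is the distance from the TCP to the grasp point, in mm); z points along the fingers, y is the direction in which the jaws open and shut (so a half turn about z gives the same grasp; the last joint's range is limited). The gripper opens to 85 mm and grips with 20 to 120 N. Pads are 22 mm wide; open, the fingers measure 114 mm over their backs; the gripper's body (76 mm by 85 mm) begins 54 mm behind the grasp point. The pads swing forward as they close: fully open they stand 13 mm farther back than shut.
Start: joints at [1.087, 0.307, 1.506, -0, 1.328, -0.073], TCP at [229.645, 527.157, 231.305] pointing down, gripper open.
Joint ranges: [-3.12, 3.12], [-1.05, 2.28], [0.14, 2.33], [-1.42, 4.57], [0.1, 2.73], [-2.68, 2.68]. Speed limits (rad/s): [2.57, 2.57, 3.14, 3.14, 3.14, 3.14].

### API

Orientations are given as a rotation vector (axis times angle).
In Python, from bench import read_state, vision, robot gives the robot as it stands.
- The arm moves only by the tool carry_out, never from a script. Its argument "plan" is a list of rows, each a list of 3 entries, a list of its own where there are three numbers: the shift along the tool's x, y, z in m, then the turn about the tool's z in rad, then the opening in per cent of the stroke, from 0 (shut) to 100 (fully open). In form: [[[x, y, z], yaw, grip], ...]. A call has 1 to 12 rows; each row shifts and turns the commanded pose from where the row before left it, along the tool's axes as they then stand; what a row does not reach is not made up. A row lasts 1/10 s, in which the tool goes at most 50 mm and 8.59 degrees, less where a joint would pass 70% of its speed; a pose out of reach is approached as far as the arm can. A call is refused whole if a number of a shift passes 0.05 or a number of a turn 0.15, either way. A call with a gripper value outside its range is refused whole. The fingers move at their own pace and stop on an object; "squeeze" is the grip in N (left out, the last holds). Time passes only in rows, so rows that do not move let the fingers close. It gives the time, the measured TCP pose, the force and the opening at its end, in the units of the state.
- read_state(): the state, without advancing time (a new reading comes with each control period).
- vision.grab_frame(name): name is "scene" or "top" or "wrist"; returns (picture, depth): 384x512x3 uint8, red, green, blue; 384x512 float32, mm along the optical axis (not along the pixel's ray), 0 where there is no reading.
- vision.calibration(name): a dict with "vfov" (degrees; the focal length in pixels is half the picture's height over the tangent of half this angle, whatever the lens; pixels are square), "cx", "cy" (the principal point, pixels), "position" and "attitude" of the camera in the world; the wrist camera has in their place "mount" (4x4, takes a point from camera to tool coordinates, whose origin is the TCP and whose axes are the flange's). Camera axes: x right, y down, z forward; pixel columns grow to the right and rows downward; lengths in mm; the calibration is good to about 2 mm. A picture is of the moment at which its call begins: read the wrist's pose just before it. calibration takes no time and is no camera call.
- robot.sign_off(): hands the job in, once; it reports no verdict.
The state is a dict: "time": time; "joint_positions": joint angles; "qd": joint speeds; "joint_torque": joint torques, N m; "ee_pos": TCP position; "tool_rot": TCP orientation; "wrist_force": force on the tool from outside, world axes, zero at the start; "moment": the same for the moment, N m; "grip_width": finger opening in mm.
Only numpy, scipy, OpenCV 4.12 (cv2) and the standard library are available. Lean on these libraries where they do the work, as an engineer would, in place of code of your own. Each camera call takes 0.05 s, during which the arm holds its last target. There are 200 camera calls.

### The job

Pick up the orange-handled lifter with the terracotta sample lying loose on its blade and carry it level to the viewing holder, without the gripper touching the sample and without disturbing the other samples. Set the sample on the rails, slide it under the sprung roller and press it home against the yellow stop pad, firmly enough to feel the pad push back but gently, since the sample is brittle. Leave the sample seated there touching the pad, draw the lifter out and lay it flat on the green board again.

Things in the scene. Friction and masses are not known exactly. Their poses are not given: they have to be found in the camera images.
- lifter: Lifter, 175 mm long, 0.16 kg, lying flat on the green board. Origin: centre of its handle's underside; x points along it to the blade tip, z up. Handle: orange block 90 long (x -45 to 45), 18 wide, 36 high (z 0 to 36). Steel blade 30 wide, 3 thick (z 0 to 3), from the handle to x = 130. An upright lip crosses the blade and can push the sample.
- lip (a point): The lifter's lip: foot of its front face, where it meets the blade's top: x = 75, z = 3 mm in the lifter's frame. The lip is 30 wide and 9 high above the blade's top. Axes as the lifter's.
- sample: The terracotta sample, a loose tile 60 x 60 x 8 mm, about 75 g, lying on the blade (overhanging it by about 15 mm either side), 1 to 6 mm ahead of the lip. Origin: centre of its underside; x as the lifter's x.
- holder: Viewing holder, fixed. Origin: centre of its base at table height; x points inwards (entry to stop), z up. Two aluminium rails along x (x -90 to 75), tops at z = 30, inner edges at y = +-21: the blade goes down between them while the sample rests on them; floor between them at z = 16. Open from above at x below 0; footprint x -90 to 75, y +-55 mm.
- entry (a point): Middle of the holder's entry at rail-top height (x = -65, z = 30 in the holder's frame, same axes). Blue guides 12 mm high stand on the rails: inner faces at y = +-42 here, converging to +-31.5 at holder x = -5 and straight from there on.
- press (a point): Lowest point of the holder's sprung roller (24 mm across, 40 wide, turns freely), at x = 10, z = 36.5 in the holder's frame: 6.5 mm over the rails, so the sample lifts it by 1.5 mm. It presses down with about 2 N; sliding the sample under it and along the rails takes 2 to 5 N. Its bridge: underside z = 92, top z = 100. The point itself does not move.
- stop: The holder's stop: a fixed black block (56 wide, z 32 to 52 over the table) that carries a yellow pad (52 wide, 6 thick, z 32 to 46) on two rods. Origin: middle of the black block's front, at rail-top height, 62 mm inwards of the holder's origin; x as the holder's. The pad's front stands 7 to 31 mm ahead of it (clamped at another setting each time, found by feel); it does not give under 40 N.
- board: Lime-green board, 260 (x) x 220 (y) x 10 mm, fixed; the lifter lies along its x. Origin: centre of its underside; top at z = 10.
- glass_chip: Green glass chip, 50 x 50 x 8 mm, loose on the green board beside the lifter's blade; leave alone. Origin: centre of its underside.
- slate_chip: Dark slate chip, 50 x 60 x 10 mm, loose on the table beside the holder (left side, +y of the holder); leave alone. Origin: centre of its underside.
- foam_block: White block, 90 x 90 x 45 mm high, loose at the left of the table; leave alone. Origin: centre of its underside.
- ribbed_dish: Red ribbed sample, 100 x 100 x 22 mm high, loose at the right of the table; leave alone. Origin: centre of its underside.
There are look-alikes about, which are no part of the job. What is meant by the holder is not purple or red, and is the larger of those in its own colour.

How it is judged:
By the outcome, as a careful person would: the job done as asked, in the order asked, and still so for the second after the job is handed in, with the robot touching nothing.
It also fails if it takes over 72 s, if anything falls off the work surface, if the arm or the gripper's body presses on something with over 40 N, if the wrist force passes 120 N, or if a joint passes its speed limit or range.

## Working session

There is one attempt and no reset: what is moved stays moved. The work goes in short steps, Python scripts to look and compute and a tool call to move; the robot and the scene stay as the last step left them, time stands still between calls to the robot, and variables do not carry over. Pictures are saved under pics/ and viewed, about 8 in all and at most 12, crops included, and the job is handed in when it is done.

Besides the shell and the picture viewer there is one more tool, called by a JSON object that holds its "method" and its "body", one argument or row to a line. carry_out: Moves the arm, as the interface text tells. Its arguments: {"type":"object","properties":{"plan":{"type":"array","items":{"type":"array"}},"squeeze":{"type":"number"}},"required":["plan"]}

```bash
ls; mkdir -p pics
python3 - <<'E'
from bench import read_state, vision, robot
import cv2,numpy as np
for n in("top","scene"):
    p,d=vision.grab_frame(n); cv2.imwrite(f"pics/{n}0.png",p[:,:,::-1]); np.savez(f"pics/{n}0.npz",p=p,d=d)
    print(n,vision.calibration(n))
print(vision.calibration("wrist")); print(read_state()); print(robot.grasp_offset)
a=cv2.imread("pics/top0.png");cv2.imwrite("pics/top0b.png",cv2.resize(a,(800,600)))
a=cv2.imread("pics/scene0.png");cv2.imwrite("pics/scene0b.png",cv2.resize(a,(800,600)))
E
```

```text
pics
top {'vfov': 46.1147552041587, 'cx': 252.09794102076688, 'cy': 191.143738453277, 'position': array([ 453.84094687,   -8.54076044, 1313.61706726]), 'attitude': array([-2.14271218,  2.18778022, -0.10935098])}
scene {'vfov': 43.02643849751752, 'cx': 260.7009403325453, 'cy': 186.07495350908147, 'position': array([1412.70671081, -531.32826237, 1411.12330754]), 'attitude': array([-2.24414805, -1.22342221,  0.4027214 ])}
{'vfov': 59.59688358695466, 'cx': 256.9176512728914, 'cy': 190.74608074696758, 'mount': array([[-7.23702949e-05, -9.46505895e-01, -3.22686513e-01,
         8.38773780e+01],
       [ 9.99999916e-01, -1.98680442e-04,  3.58496300e-04,
         8.14018384e-02],
       [-4.03430360e-04, -3.22686460e-01,  9.46505830e-01,
        -1.42157383e+02],
       [ 0.00000000e+00,  0.00000000e+00,  0.00000000e+00,
         1.00000000e+00]])}
{'time': 0.1, 'joint_positions': array([ 1.08648592e+00,  3.07457560e-01,  1.50754360e+00, -1.36510723e-05,
        1.32839353e+00, -7.35093915e-02]), 'qd': array([ 0.00153777, -0.00187912, -0.00256317,  0.0016988 ,  0.00031412,
        0.00061713]), 'joint_torque': array([ 4.71981530e-04, -4.58525312e+01, -2.52609247e+01, -2.75905459e-04,
        5.65092283e-03,  1.25311217e-05]), 'ee_pos': array([229.36241851, 526.5913077 , 230.49610311]), 'tool_rot': array([-6.40653045e-01, -3.07508109e+00,  2.72655056e-03]), 'wrist_force': array([-0.2593102 ,  0.22434783, -0.00590926]), 'moment': array([-0.02220294,  0.03017116, -0.00606049]), 'grip_width': 85.62788156287772}
18.700000000000003
```

View pics/top0b.png

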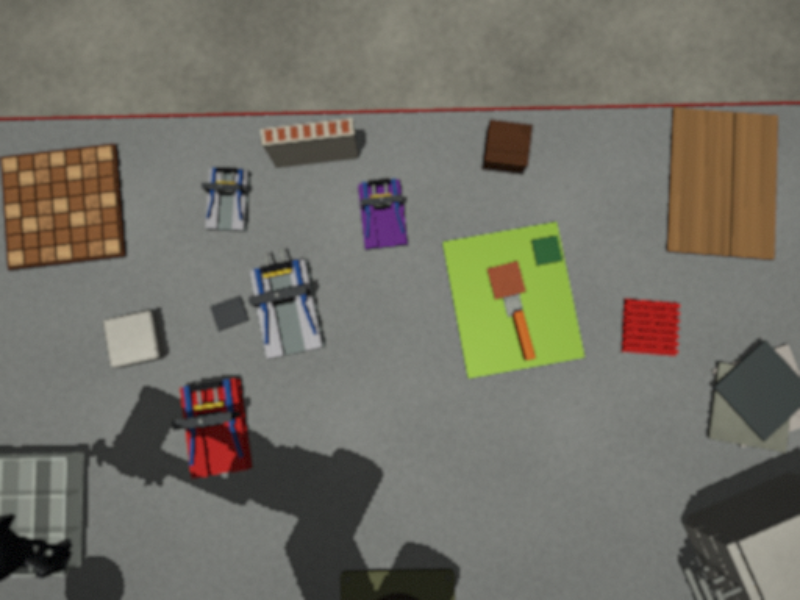

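View pics/scene0b.png

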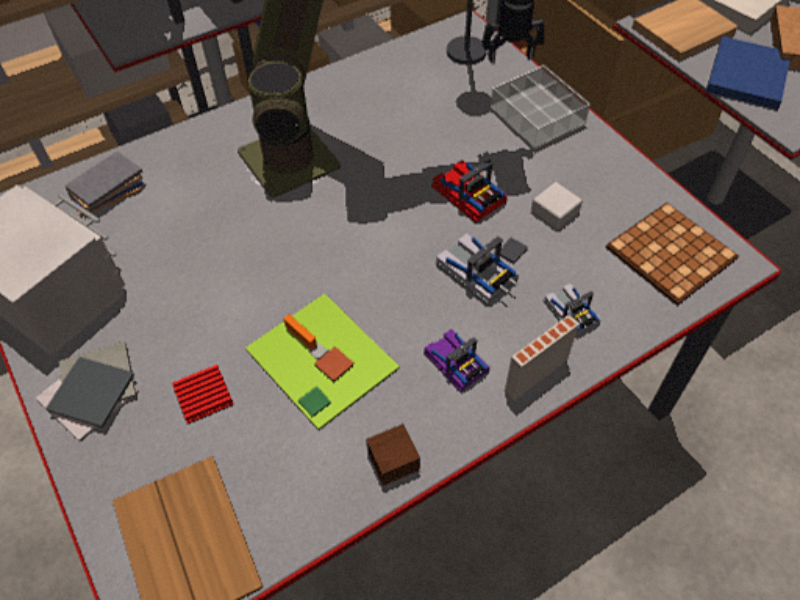

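The top view shows four holder-like things: red (215,430), purple (383,213), small grey (228,198) and large grey (288,305). The task's holder is the large grey one, being neither purple nor red and the larger grey. The lifter handle is at (524,335) with the sample at (506,280) on the lime board. Next I get coarse poses and a confirming crop.

```bash
cat > h.py <<'E'
import numpy as np, cv2
from scipy.spatial.transform import Rotation as R
from bench import read_state, vision, robot
def cam(n, st=None):
    c=vision.calibration(n); f=192/np.tan(np.radians(c["vfov"]/2))
    if n=="wrist":
        T=np.eye(4); T[:3,:3]=R.from_rotvec(st["tool_rot"]).as_matrix(); T[:3,3]=st["ee_pos"]
        T=T@c["mount"]; M,p=T[:3,:3],T[:3,3]
    else: M,p=R.from_rotvec(c["attitude"]).as_matrix(),c["position"]
    return f,c["cx"],c["cy"],M,p
def onplane(C,uv,z):
    f,cx,cy,M,p=C; uv=np.atleast_2d(uv).astype(float)
    d=np.c_[(uv[:,0]-cx)/f,(uv[:,1]-cy)/f,np.ones(len(uv))]@M.T
    return p+d*((z-p[2])/d[:,2])[:,None]
def proj(C,P):
    f,cx,cy,M,p=C; q=(np.atleast_2d(P)-p)@M
    return np.c_[q[:,0]/q[:,2]*f+cx,q[:,1]/q[:,2]*f+cy]
def blobs(rgb,lo,hi,amin=20):
    m=cv2.inRange(cv2.cvtColor(rgb,cv2.COLOR_RGB2HSV),lo,hi)
    cs,_=cv2.findContours(m,cv2.RETR_EXTERNAL,cv2.CHAIN_APPROX_NONE)
    return sorted([c[:,0,:] for c in cs if cv2.contourArea(c)>amin],key=lambda c:-cv2.contourArea(c.reshape(-1,1,2)))
def rect(C,c,z):
    P=onplane(C,c,z)[:,:2].astype(np.float32); (x,y),(a,b),t=cv2.minAreaRect(P)
    if a<b: a,b,t=b,a,t+90
    return dict(c=(round(x,1),round(y,1)),l=round(a,1),w=round(b,1),deg=round((t+90)%180-90,1))
def shot(n):
    st=read_state(); p,d=vision.grab_frame(n); return p,d,cam(n,st),st
E
python3 - <<'E'
from h import *
z=np.load("pics/top0.npz");p=z["p"];C=cam("top")
H=cv2.cvtColor(p,cv2.COLOR_RGB2HSV)
for n,(u,v) in dict(handle=(335,214),samp=(323,179),board=(300,225),pad=(177,173),blue=(203,200),rail=(207,222)).items(): print(n,H[v,u])
for n,lo,hi,zz in [("handle",(5,180,120),(16,255,255),46),("samp",(0,100,60),(12,190,200),21),("board",(32,120,120),(45,255,255),10),("yellow",(20,120,120),(31,255,255),46)]:
    for c in blobs(p,lo,hi,8)[:4]: print(n,c.mean(0).round(0),rect(C,c,zz))
a=cv2.resize(p[140:240,130:390],None,fx=3,fy=3,interpolation=cv2.INTER_CUBIC)[:,:,::-1]; cv2.imwrite("pics/crop1.png",a)
E
```

```text
handle [ 13 194 197]
samp [  9 166 149]
board [ 39 150 189]
pad [ 24 180 115]
blue [72 15 86]
rail [ 53   9 110]
handle [335. 214.] {'c': (518.3, -235.3), 'l': 85.4, 'w': 16.6, 'deg': 13.1}
samp [325.  91.] {'c': (881.9, -225.3), 'l': 78.8, 'w': 77.3, 'deg': -8.9}
samp [256.  70.] {'c': (949.4, -20.5), 'l': 1515.6, 'w': 7.1, 'deg': 89.9}
samp [323. 179.] {'c': (620.6, -211.5), 'l': 55.5, 'w': 53.4, 'deg': 12.9}
samp [420. 212.] {'c': (528.9, -473.3), 'l': 103.1, 'w': 98.5, 'deg': 84.9}
board [331. 187.] {'c': (587.3, -224.1), 'l': 257.5, 'w': 217.4, 'deg': 8.9}
yellow [133. 259.] {'c': (404.3, 331.2), 'l': 50.6, 'w': 7.8, 'deg': -83.1}
yellow [177. 174.] {'c': (639.8, 207.4), 'l': 46.7, 'w': 7.8, 'deg': -78.5}
```

View pics/crop1.png

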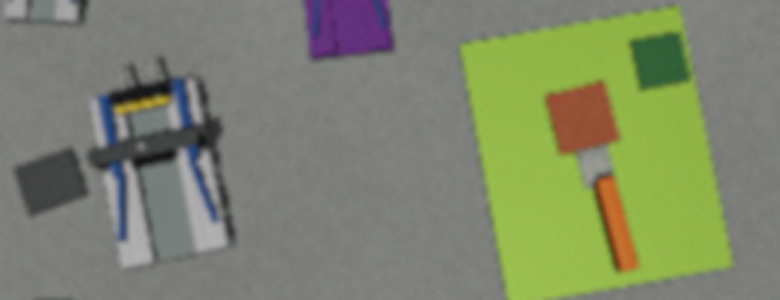

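The crop confirms the large grey holder (yellow pad at the far end, slate on its left) and the lifter with the sample on the board. Next I plan the arc to a hover over the handle.

```bash
cat >> h.py <<'E'
def rows(waypts, yaw, grip):
    """world waypoints (after current) -> tool-frame rows, yaw per row; tool assumed to point down"""
    st=read_state(); p=st["ee_pos"].copy(); M=R.from_rotvec(st["tool_rot"])
    out=[]
    for w in waypts:
        d=M.inv().apply(np.array(w)-p)/1000; d=np.round(d,4); out.append([list(map(float,d)),yaw,grip])
        p=p+M.apply(d)*1000; M=M*R.from_rotvec([0,0,yaw])
    print(str(out).replace(" ","")); X=M.as_matrix()[:,0]; print("end",p.round(1),"deg",np.degrees(np.arctan2(X[1],X[0])).round(2))
def heading(st):
    X=R.from_rotvec(st["tool_rot"]).as_matrix(); return np.degrees(np.arctan2(X[1,0],X[0,0])), X[:,2]
E
python3 - <<'E'
from h import *
s=read_state()["ee_pos"]; e=np.array([518,-235,150.])
a0,a1=np.arctan2(s[1],s[0]),np.arctan2(e[1],e[0]); r0,r1=np.hypot(*s[:2]),np.hypot(*e[:2])
W=[((r0+(r1-r0)*t)*np.cos(a0+(a1-a0)*t),(r0+(r1-r0)*t)*np.sin(a0+(a1-a0)*t),s[2]+(e[2]-s[2])*t) for t in np.arange(1,21)/20]
rows(W,0.125,100)
E
```

```text
[[[-0.0455,-0.0021,0.004],0.125,100],[[-0.0455,0.0,0.0041],0.125,100],[[-0.0454,0.0021,0.004],0.125,100],[[-0.0453,0.0042,0.004],0.125,100],[[-0.045,0.0062,0.0041],0.125,100],[[-0.0446,0.0082,0.004],0.125,100],[[-0.0442,0.0103,0.0041],0.125,100],[[-0.0437,0.0123,0.0041],0.125,100],[[-0.043,0.0143,0.004],0.125,100],[[-0.0424,0.0162,0.0041],0.125,100],[[-0.0415,0.0181,0.0041],0.125,100],[[-0.0406,0.02,0.0041],0.125,100],[[-0.0397,0.0218,0.0041],0.125,100],[[-0.0386,0.0236,0.0041],0.125,100],[[-0.0374,0.0253,0.0041],0.125,100],[[-0.0363,0.027,0.0041],0.125,100],[[-0.0349,0.0285,0.0041],0.125,100],[[-0.0336,0.0302,0.0041],0.125,100],[[-0.0322,0.0316,0.0041],0.125,100],[[-0.0307,0.0331,0.0041],0.125,100]]
end [ 518. -235.  150.] deg 13.22
```

{"method": "carry_out", "body": {
  "plan": [
    [[-0.0455, -0.002, 0.004], 0.125, 100],
    [[-0.0455, 0, 0.004], 0.125, 100],
    [[-0.0455, 0.002, 0.004], 0.125, 100],
    [[-0.045, 0.004, 0.004], 0.125, 100],
    [[-0.045, 0.006, 0.004], 0.125, 100],
    [[-0.0445, 0.008, 0.004], 0.125, 100],
    [[-0.044, 0.0105, 0.004], 0.125, 100],
    [[-0.0435, 0.0125, 0.004], 0.125, 100],
    [[-0.043, 0.0145, 0.004], 0.125, 100],
    [[-0.0425, 0.016, 0.004], 0.125, 100]
  ]
}}

```text
time: 1.1
ee_pos: [534.3, 204.4, 190.7]
tool_rot: [-2.324, -2.113, 0.0]
wrist_force: [-0.3, 1.2, 0.3]
grip_width: 84.9
```

{"method": "carry_out", "body": {
  "plan": [
    [[-0.0415, 0.018, 0.004], 0.125, 100],
    [[-0.0405, 0.02, 0.004], 0.125, 100],
    [[-0.0395, 0.022, 0.004], 0.125, 100],
    [[-0.0385, 0.0235, 0.004], 0.125, 100],
    [[-0.0375, 0.0255, 0.004], 0.125, 100],
    [[-0.0365, 0.027, 0.004], 0.125, 100],
    [[-0.035, 0.0285, 0.004], 0.125, 100],
    [[-0.0335, 0.03, 0.004], 0.125, 100],
    [[-0.032, 0.0315, 0.004], 0.125, 100],
    [[-0.0305, 0.033, 0.004], 0.125, 100],
    [[0, 0, 0], 0, 100],
    [[0, 0, 0], 0, 100]
  ]
}}

```text
time: 2.3
ee_pos: [517.4, -234.2, 150.8]
tool_rot: [-3.12, -0.358, 0.001]
wrist_force: [0.4, 0.2, 0.0]
grip_width: 85.1
```

Run:
```python
from h import *
p,d,C,st=shot("wrist"); cv2.imwrite("pics/w1.png",p[:,:,::-1]); np.savez("pics/w1.npz",p=p,d=d)
print(st["time"],st["ee_pos"],heading(st))
for n,lo,hi,zz in [("handle",(5,180,100),(17,255,255),46),("samp",(0,90,60),(12,185,200),21),("board",(32,100,100),(45,255,255),10)]:
    for c in blobs(p,lo,hi,200)[:3]: print(n,c.mean(0).round(0),rect(C,c,zz))
```

```text
2.3 [ 517.39929367 -234.2459653   150.76747592] (np.float64(13.104979935580905), array([-9.36015052e-04,  1.11328853e-03, -9.99998942e-01]))
handle [252.  34.] {'c': (618.4, -212.3), 'l': 53.2, 'w': 52.8, 'deg': -76.9}
handle [262. 186.] {'c': (518.0, -237.1), 'l': 86.8, 'w': 17.8, 'deg': 14.0}
handle [287.  71.] {'c': (605.7, -234.5), 'l': 26.2, 'w': 6.0, 'deg': -26.9}
board [172.  88.] {'c': (558.7, -164.1), 'l': 164.9, 'w': 91.1, 'deg': 8.8}
board [346. 199.] {'c': (521.7, -301.0), 'l': 106.8, 'w': 86.7, 'deg': 8.9}
board [302. 168.] {'c': (527.9, -273.4), 'l': 54.3, 'w': 48.1, 'deg': -84.2}
```

View pics/w1.png

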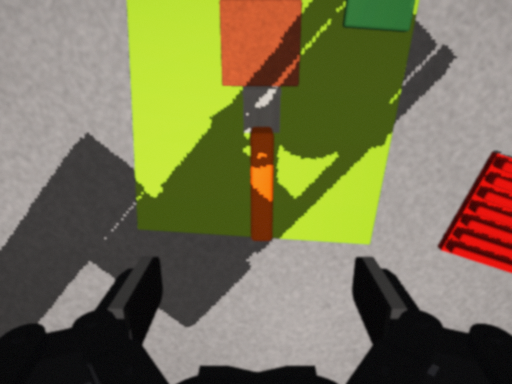

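The wrist view shows the handle from (261,128) to (263,238), parallel to the tool's x and about 3 mm to the right (+y). The sample edges are at columns 222 and 300. I correct 3 mm and descend.

{"method": "carry_out", "body": {
  "plan": [
    [[-0.005, 0.003, 0.02], -0.003, 50],
    [[0, 0, 0.04], 0, 50],
    [[0, 0, 0.035], 0, 50],
    [[0, 0, 0.022], 0, 50],
    [[0, 0, 0.0135], 0, 50],
    [[0, 0, 0], 0, 50],
    [[0, 0, 0], 0, 50]
  ]
}}

```text
time: 3.05
ee_pos: [514.7, -236.3, 20.9]
tool_rot: [-3.119, -0.37, 0.0]
wrist_force: [-0.5, -0.1, 0.4]
grip_width: 42.6
```

{"method": "carry_out", "body": {
  "plan": [
    [[0, 0, 0], 0, 12],
    [[0, 0, 0], 0, 12],
    [[0, 0, 0], 0, 8],
    [[0, 0, 0], 0, 4],
    [[0, 0, 0], 0, 0],
    [[0, 0, 0], 0, 0]
  ],
  "squeeze": 90
}}

```text
time: 3.65
ee_pos: [515.2, -237.8, 22.3]
tool_rot: [3.119, 0.366, 0.004]
wrist_force: [1.9, 2.4, 5.4]
grip_width: 16.2
```

Run:
```python
from h import *
p,d,C,st=shot("wrist"); cv2.imwrite("pics/w2.png",p[:,:,::-1])
print(st["time"],st["ee_pos"],heading(st),st["wrist_force"],st["grip_width"])
```

```text
3.65 [ 515.20966975 -237.78372085   22.3098277 ] (np.float64(13.382432968938886), array([ 2.90441194e-03, -8.26923404e-04, -9.99995440e-01])) [1.91384338 2.38198114 5.40767287] 16.24229762022219
```

View pics/w2.png

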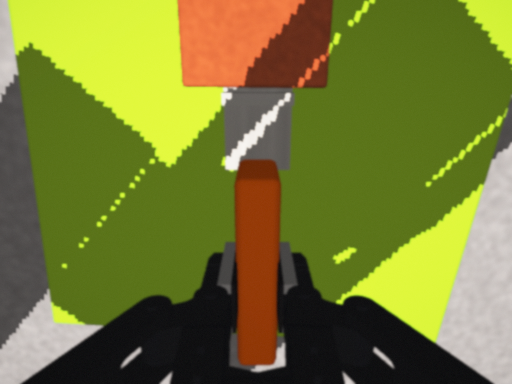

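The handle is gripped centrally between the pads and the sample's rear edge is at row 87, just ahead of the lip. I lift gently.

{"method": "carry_out", "body": {
  "plan": [
    [[0, 0, -0.001], 0, 0],
    [[0, 0, -0.003], 0, 0],
    [[0, 0, -0.006], 0, 0],
    [[0, 0, -0.009], 0, 0],
    [[0, 0, -0.01], 0, 0],
    [[0, 0, -0.01], 0, 0],
    [[0, 0, -0.008], 0, 0],
    [[0, 0, -0.005], 0, 0],
    [[0, 0, -0.002], 0, 0],
    [[0, 0, 0], 0, 0],
    [[0, 0, 0], 0, 0]
  ]
}}

```text
time: 4.8
ee_pos: [513.7, -237.4, 74.5]
tool_rot: [-3.12, -0.366, 0.001]
wrist_force: [-0.4, -0.4, -3.1]
grip_width: 16.4
```

Run:
```python
from h import *
p,d,C,st=shot("wrist"); cv2.imwrite("pics/w3.png",p[:,:,::-1])
print(st["time"],st["ee_pos"],heading(st),st["wrist_force"],st["moment"],st["grip_width"])
# depth points in tool frame: sample and handle top planes
M=vision.calibration("wrist")["mount"]; f=C[0]
v,u=np.mgrid[0:384,0:512]
P=np.stack([(u-C[1])/f*d,(v-C[2])/f*d,d],-1)@M[:3,:3].T+M[:3,3]
H=cv2.cvtColor(p,cv2.COLOR_RGB2HSV)
for n,sl in [("samp",(slice(8,75),slice(195,320))),("blade",(slice(100,150),slice(232,282))),("handle",(slice(200,320),slice(246,270)))]:
    q=P[sl][d[sl]>0].reshape(-1,3); A=np.c_[q[:,:2]-q[:,:2].mean(0),np.ones(len(q))]
    k=np.linalg.lstsq(A,q[:,2],rcond=None)[0]; print(n,"mean",q.mean(0).round(1),"slopes dz/dx,dz/dy deg",np.degrees(k[:2]).round(2), "res",np.std(q[:,2]-A@k).round(2))
# top camera overview + holder picture measurement
t,dt=vision.grab_frame("top"); np.savez("pics/top1.npz",p=t,d=dt)
s,ds=vision.grab_frame("scene"); np.savez("pics/scene1.npz",p=s,d=ds)
```

```text
4.8 [ 513.72278652 -237.37059862   74.51146626] (np.float64(13.394332681785805), array([-6.17431629e-04,  3.53523914e-04, -9.99999747e-01])) [-0.41511038 -0.39404761 -3.12409671] [0.05062351 0.18957112 0.00342932] 16.440574497867857
samp mean [95.9 -0.5  2.2] slopes dz/dx,dz/dy deg [ 0.12 -0.04] res 0.68
blade mean [62.3 -0.7  9.1] slopes dz/dx,dz/dy deg [-12.56  -0.12] res 2.39
handle mean [ 12.3  -0.3 -23.2] slopes dz/dx,dz/dy deg [0.21 0.12] res 0.54
```

Lifter and sample came up level (under 0.2°), with the handle underside about 12.6 mm below the TCP. Next I get the holder's coarse pose from the top and scene views.

Run:
```python
from h import *
z=np.load("pics/top1.npz");p=z["p"];d=z["d"];C=cam("top")
for n,lo,hi,zz in [("blue",(100,90,40),(125,255,255),42),("yellow",(20,120,90),(31,255,255),46)]:
    for c in blobs(p,lo,hi,5):
        if 150<c[:,0].mean()<215 and 155<c[:,1].mean()<235: print(n,c.min(0),c.max(0),rect(C,c,zz))
# white rails + floor mask extents via height from depth
f,cx,cy,M,pos=C; v,u=np.mgrid[150:240,145:220]; dd=d[150:240,145:220]
P=np.stack([(u-cx)/f*dd,(v-cy)/f*dd,dd],-1)@M.T+pos
m=(P[...,2]>23)&(P[...,2]<60)&(dd>0); q=P[m]; print("n",m.sum(), cv2.minAreaRect(q[:,:2].astype(np.float32)))
g=cv2.resize(p[155:235,145:220],None,fx=8,fy=7,interpolation=cv2.INTER_CUBIC)[:,:,::-1]; 
s=np.load("pics/scene1.npz")["p"]; g2=cv2.resize(s[140:200,270:345],None,fx=8,fy=7,interpolation=cv2.INTER_CUBIC)[:,:,::-1]
# wrist lifter geometry
w=cv2.imread("pics/w3.png")[:,:,::-1]; mt=vision.calibration("wrist")["mount"]
Cw=(cam("wrist",read_state())[0],)+tuple(vision.calibration("wrist")[k] for k in("cx","cy"))+(mt[:3,:3],mt[:3,3])
for c in blobs(w,(5,90,60),(17,255,255),300)[:3]:
    q=onplane(Cw,c,2.2)[:,:2]; h=onplane(Cw,c,-23.2)[:,:2]; print(c.min(0),c.max(0),"z2.2",q.min(0).round(1),q.max(0).round(1),"z-23",h.min(0).round(1),h.max(0).round(1))
```

```text
blue [186 166] [193 182] {'c': (641.0, 171.3), 'l': 47.4, 'w': 12.6, 'deg': 17.8}
blue [163 172] [168 187] {'c': (626.7, 241.2), 'l': 45.0, 'w': 9.3, 'deg': 8.6}
blue [193 188] [201 212] {'c': (566.0, 153.1), 'l': 72.0, 'w': 9.2, 'deg': 14.7}
blue [166 194] [171 219] {'c': (550.4, 229.1), 'l': 72.0, 'w': 10.7, 'deg': 9.4}
yellow [169 172] [185 177] {'c': (640.3, 207.5), 'l': 46.6, 'w': 9.6, 'deg': -79.8}
n 1324 ((587.3466796875, 196.58187866210938), (189.31588745117188, 102.95597076416016), 10.91479778289795)
[178   0] [332  87] z2.2 [ 78.6 -30.8] [110.3  28.2] z-23 [ 79.4 -25.5] [105.5  23.1]
[235 159] [280 364] z2.2 [-67.6 -11.6] [48.3 10.3] z-23 [-41.1  -9.6] [54.4  8.4]
```

Run:
```python
from h import *
s=read_state()["ee_pos"]; e=np.array([424.5,163.1,75.])
W=[]
for t in np.arange(1,37)/36:
    m=lambda t:10*t**3-15*t**4+6*t**5
    W.append((s[0]+(e[0]-s[0])*m(min(1,t/.75)), s[1]+(e[1]-s[1])*m(t), s[2]+(e[2]-s[2])*m(t)))
rows(W,0.001,0)
```

```text
[[[-0.0,-0.0001,-0.0],0.001,0],[[-0.0002,-0.0006,-0.0],0.001,0],[[-0.0003,-0.0015,-0.0],0.001,0],[[-0.0007,-0.0028,-0.0],0.001,0],[[-0.0009,-0.0044,-0.0],0.001,0],[[-0.0013,-0.006,-0.0],0.001,0],[[-0.0016,-0.0079,-0.0],0.001,0],[[-0.0018,-0.0097,-0.0],0.001,0],[[-0.0021,-0.0116,-0.0],0.001,0],[[-0.0022,-0.0134,-0.0],0.001,0],[[-0.0023,-0.0152,-0.0001],0.001,0],[[-0.0023,-0.0166,0.0],0.001,0],[[-0.0022,-0.0181,0.0],0.001,0],[[-0.002,-0.0192,-0.0],0.001,0],[[-0.0018,-0.0202,-0.0],0.001,0],[[-0.0014,-0.0209,-0.0],0.001,0],[[-0.001,-0.0213,-0.0001],0.001,0],[[-0.0006,-0.0214,0.0],0.001,0],[[-0.0,-0.0213,0.0],0.001,0],[[0.0005,-0.0209,-0.0],0.001,0],[[0.001,-0.0203,-0.0],0.001,0],[[0.0015,-0.0195,-0.0001],0.001,0],[[0.002,-0.0183,0.0],0.001,0],[[0.0024,-0.017,-0.0],0.001,0],[[0.0026,-0.0156,-0.0],0.001,0],[[0.0026,-0.0139,-0.0],0.001,0],[[0.0026,-0.0124,-0.0001],0.001,0],[[0.0022,-0.0106,0.0],0.001,0],[[0.0019,-0.0089,0.0],0.001,0],[[0.0015,-0.0071,0.0],0.001,0],[[0.0011,-0.0055,0.0],0.001,0],[[0.0008,-0.0039,0.0],0.001,0],[[0.0005,-0.0026,0.0],0.001,0],[[0.0003,-0.0013,-0.0],0.001,0],[[0.0001,-0.0006,-0.0],0.001,0],[[0.0,-0.0001,-0.0],0.001,0]]
end [424.5 163.1  75. ] deg 11.34
```

{"method": "carry_out", "body": {
  "plan": [
    [[0, -0.001, 0], 0.001, 0],
    [[-0.0005, -0.002, 0], 0.001, 0],
    [[-0.001, -0.003, 0], 0.001, 0],
    [[-0.001, -0.0045, 0], 0.001, 0],
    [[-0.0015, -0.006, 0], 0.001, 0],
    [[-0.0015, -0.008, 0], 0.001, 0],
    [[-0.002, -0.01, 0], 0.001, 0],
    [[-0.002, -0.0115, 0], 0.001, 0],
    [[-0.002, -0.0135, 0], 0.001, 0],
    [[-0.002, -0.015, 0], 0.001, 0],
    [[-0.002, -0.0165, 0], 0.001, 0],
    [[-0.002, -0.018, 0], 0.001, 0]
  ]
}}

```text
time: 6.15
ee_pos: [472.0, -133.8, 74.9]
tool_rot: [-3.122, -0.347, -0.0]
wrist_force: [0.5, -0.2, -3.4]
grip_width: 16.1
```

{"method": "carry_out", "body": {
  "plan": [
    [[-0.002, -0.019, 0], 0.001, 0],
    [[-0.002, -0.02, 0], 0.001, 0],
    [[-0.0015, -0.021, 0], 0.001, 0],
    [[-0.001, -0.021, 0], 0.001, 0],
    [[-0.0005, -0.021, 0], 0.001, 0],
    [[0, -0.021, 0], 0.001, 0],
    [[0.0005, -0.021, 0], 0.001, 0],
    [[0.001, -0.02, 0], 0.001, 0],
    [[0.0015, -0.019, 0], 0.001, 0],
    [[0.002, -0.018, 0], 0.001, 0],
    [[0.002, -0.017, 0], 0.001, 0],
    [[0.0025, -0.0155, 0], 0.001, 0]
  ]
}}

```text
time: 7.35
ee_pos: [423.7, 94.8, 74.9]
tool_rot: [-3.124, -0.33, 0.0]
wrist_force: [-0.5, 0.3, -2.8]
grip_width: 16.0
```

{"method": "carry_out", "body": {
  "plan": [
    [[0.0025, -0.014, 0], 0.001, 0],
    [[0.0025, -0.0125, 0], 0.001, 0],
    [[0.002, -0.0105, 0], 0.001, 0],
    [[0.002, -0.009, 0], 0.001, 0],
    [[0.0015, -0.007, 0], 0.001, 0],
    [[0.001, -0.0055, 0], 0.001, 0],
    [[0.001, -0.004, 0], 0.001, 0],
    [[0.0005, -0.0025, 0], 0.001, 0],
    [[0, -0.0015, 0], 0.001, 0],
    [[0, -0.001, 0], 0.001, 0],
    [[0, 0, 0], 0.001, 0],
    [[0, 0, 0], 0.001, 0]
  ]
}}

```text
time: 8.55
ee_pos: [423.6, 161.8, 74.8]
tool_rot: [3.126, 0.31, -0.0]
wrist_force: [-0.3, 0.0, -2.6]
grip_width: 16.5
```

Run:
```python
from h import *
p,d,C,st=shot("wrist"); cv2.imwrite("pics/w4.png",p[:,:,::-1]); np.savez("pics/w4.npz",p=p,d=d)
print(st["time"],st["ee_pos"],heading(st),st["grip_width"])
```

```text
8.55 [423.62732261 161.79407573  74.81571496] (np.float64(11.316831504707755), array([-4.84521911e-05, -1.15111964e-04, -9.99999992e-01])) 16.51315148272121
```

View pics/w4.png

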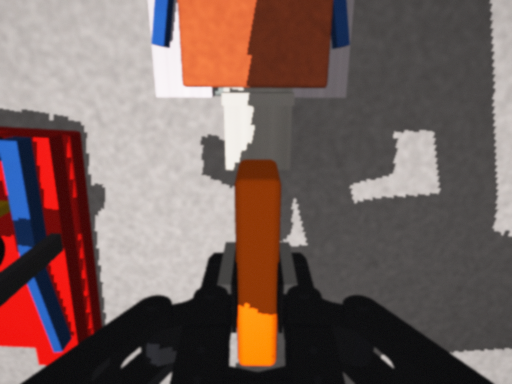

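The wrist view shows the holder's entry end at row 97, columns 156 to 348, the sample at columns 180 to 330 and the blade at 222 to 292. So the holder axis lies a little to the left. Now I measure it.

Run:
```python
from h import *
z=np.load("pics/w4.npz");p=z["p"].astype(int);d=z["d"]
c=vision.calibration("wrist");mt=c["mount"];Cw=(192/np.tan(np.radians(c["vfov"]/2)),c["cx"],c["cy"],mt[:3,:3],mt[:3,3])
pl=lambda uv,zz: onplane(Cw,uv,zz)[:,:2].round(1).tolist()
H=cv2.cvtColor(z["p"],cv2.COLOR_RGB2HSV)
for r in (5,20,35,50,65,80,90):
    row=d[r,100:420]; j=[100+i for i in np.where(np.abs(np.diff(row))>6)[0]]
    b=np.where((H[r,:,0]>105)&(H[r,:,0]<125)&(H[r,:,1]>150))[0]
    print(r,"jumps",j,[round(float(d[r,i+3]),0) for i in j][:8],"blue",b[b<256].min(initial=999),b[b<256].max(initial=-1),b[b>256].min(initial=999),b[b>256].max(initial=-1))
# bottom edge of rails (depth jump down columns)
for u in (160,168,176,335,340,345):
    col=d[60:130,u]; print(u,[60+i for i in np.where(np.abs(np.diff(col))>6)[0]])
print(pl([[182,50],[330,50],[182,86],[330,86]],2.2), pl([[224,130],[292,130]],9.6))
print("bluetint",H[20,150:180].tolist()[::4])
```

```text
5 jumps [np.int64(147), np.int64(153), np.int64(176), np.int64(291), np.int64(292), np.int64(332), np.int64(346), np.int64(352)] [166.0, 156.0, 130.0, 129.0, 129.0, 157.0, 167.0, 194.0] blue 156 171 334 345
20 jumps [np.int64(148), np.int64(152), np.int64(177), np.int64(330), np.int64(347), np.int64(351)] [168.0, 159.0, 131.0, 160.0, 168.0, 195.0] blue 154 170 334 346
35 jumps [np.int64(150), np.int64(178), np.int64(253), np.int64(254), np.int64(329), np.int64(348), np.int64(350)] [159.0, 132.0, 131.0, 131.0, 167.0, 198.0, 198.0] blue 153 168 333 347
50 jumps [np.int64(144), np.int64(145), np.int64(151), np.int64(179), np.int64(276), np.int64(277), np.int64(328), np.int64(348)] [201.0, 201.0, 174.0, 133.0, 132.0, 133.0, 172.0, 201.0] blue 999 -1 999 -1
65 jumps [np.int64(152), np.int64(180), np.int64(279), np.int64(280), np.int64(327), np.int64(347), np.int64(408), np.int64(410)] [175.0, 135.0, 135.0, 134.0, 176.0, 205.0, 203.0, 203.0] blue 999 -1 999 -1
80 jumps [np.int64(154), np.int64(181), np.int64(315), np.int64(316), np.int64(326), np.int64(346)] [179.0, 137.0, 137.0, 136.0, 177.0, 207.0] blue 999 -1 999 -1
90 jumps [np.int64(155), np.int64(222), np.int64(291), np.int64(345)] [178.0, 145.0, 180.0, 209.0] blue 999 -1 999 -1
160 [np.int64(96)]
168 [np.int64(96)]
176 [np.int64(96)]
335 [np.int64(97)]
340 [np.int64(72), np.int64(73), np.int64(97)]
345 [np.int64(74), np.int64(75), np.int64(95)]
[[92.7, -30.3], [92.7, 28.6], [79.0, -31.3], [79.0, 29.5]] [[59.9, -15.3], [59.9, 15.3]]
bluetint [[165, 6, 237], [109, 154, 209], [108, 198, 206], [108, 197, 205], [109, 198, 112], [112, 161, 46], [160, 15, 156], [2, 40, 232]]
```

Run:
```python
from h import *
c=vision.calibration("wrist");mt=c["mount"];Cw=(192/np.tan(np.radians(c["vfov"]/2)),c["cx"],c["cy"],mt[:3,:3],mt[:3,3])
pl=lambda uv,zz: onplane(Cw,uv,zz)[:,:2]
# rail outer edges at z30 -> tool z 44.8 ; sample edges at 2.2
for zz,A in ((44.8,[(20,148.5,351),(50,151.5,348.5),(65,152.5,347.5),(80,154.5,346.5),(90,155.5,345.5)]),(2.2,[(5,176.5,332.5),(20,177.5,330.5),(35,178.5,329.5),(50,179.5,328.5),(65,180.5,327.5),(80,181.5,326.5)]),(32.8,[(5,171.5,333.5),(20,170.5,333.5),(35,168.5,332.5)])):
    L=pl([(a,r) for r,a,b in A],zz); Rr=pl([(b,r) for r,a,b in A],zz)
    print(zz,"x",L[:,0].round(1),"L",L[:,1].round(1),"R",Rr[:,1].round(1),"mid",((L+Rr)/2)[:,1].round(2))
print("entry end", pl([(168,96.5),(340,97.5)],44.8).round(1))
```

```text
44.8 x [109.5  95.6  88.4  80.9  75.9] L [-54.9 -54.9 -55.1 -54.8 -54.7] R [46.7 46.7 46.8 46.9 46.8] mid [-4.13 -4.09 -4.14 -3.93 -3.96]
2.2 x [108.6 103.4  98.1  92.7  87.1  81.4] L [-31.3 -31.3 -31.3 -31.3 -31.3 -31.3] R [28.4 28.  28.  28.  28.  27.9] mid [-1.42 -1.63 -1.64 -1.66 -1.68 -1.69]
32.8 x [114.1 107.8 101.4] L [-40.1 -41.1 -42.6] R [35.  35.5 35.5] mid [-2.57 -2.83 -3.57]
entry end [[ 72.5 -48.3]
 [ 72.   44.2]]
```

{"method": "carry_out", "body": {
  "plan": [
    [[-0.002, -0.001, 0], 0, 0],
    [[-0.004, -0.0014, 0], 0, 0],
    [[-0.002, 0, 0.001], 0, 0],
    [[0, 0, 0.004], 0, 0],
    [[0, 0, 0.007], 0, 0],
    [[0, 0, 0.007], 0, 0],
    [[0, 0, 0.006], 0, 0],
    [[0, 0, 0.003], 0, 0],
    [[0, 0, 0], 0, 0],
    [[0, 0, 0], 0, 0]
  ]
}}

```text
time: 9.6
ee_pos: [415.4, 162.8, 46.7]
tool_rot: [3.126, 0.31, -0.0]
wrist_force: [-0.5, -0.1, -2.7]
grip_width: 17.0
```

{"method": "carry_out", "body": {
  "plan": [
    [[0, 0, 0.002], 0, 0],
    [[0, 0, 0.002], 0, 0],
    [[0, 0, 0.002], 0, 0],
    [[0, 0, 0.0015], 0, 0],
    [[0, 0, 0.0015], 0, 0],
    [[0, 0, 0.001], 0, 0],
    [[0, 0, 0], 0, 0],
    [[0, 0, 0], 0, 0]
  ]
}}

```text
time: 10.4
ee_pos: [415.5, 162.8, 36.8]
tool_rot: [-3.126, -0.31, -0.0]
wrist_force: [-0.3, 0.5, -1.5]
grip_width: 16.3
```

Run:
```python
from h import *
p,d,C,st=shot("wrist"); cv2.imwrite("pics/w5.png",p[:,:,::-1]); np.savez("pics/w5.npz",p=p,d=d)
print(st["time"],st["ee_pos"],heading(st),st["wrist_force"],st["moment"],st["grip_width"])
```

```text
10.4 [415.45622222 162.7852543   36.84997918] (np.float64(11.33293301621854), array([ 1.88030836e-04,  2.55976960e-05, -9.99999982e-01])) [-0.27309818  0.48804968 -1.47399601] [-0.02115742  0.03223286 -0.06277413] 16.288738509745187
```

View pics/w5.png

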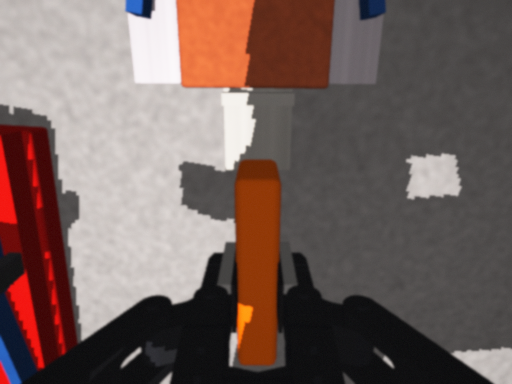

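The sample rests on the rails, centred (rail edges 131 and 377, sample 179 and 331), and the force dropped by about the sample's weight. I slide it forward.

{"method": "carry_out", "body": {
  "plan": [
    [[0.002, 0, 0], 0, 0],
    [[0.003, 0, 0], 0, 0],
    [[0.004, 0, 0], 0, 0],
    [[0.004, 0, 0], 0, 0],
    [[0.004, 0, 0], 0, 0],
    [[0.004, 0, 0], 0, 0],
    [[0.004, 0, 0], 0, 0],
    [[0.003, 0, 0], 0, 0],
    [[0.002, 0, 0], 0, 0],
    [[0, 0, 0], 0, 0]
  ]
}}

```text
time: 11.45
ee_pos: [445.4, 168.8, 36.8]
tool_rot: [-3.126, -0.31, -0.001]
wrist_force: [0.4, 0.2, -1.6]
grip_width: 16.2
```

{"method": "carry_out", "body": {
  "plan": [
    [[0.002, 0, 0], 0, 0],
    [[0.003, 0, 0], 0, 0],
    [[0.003, 0, 0], 0, 0],
    [[0.003, 0, 0], 0, 0],
    [[0.003, 0, 0], 0, 0],
    [[0.002, 0, 0], 0, 0],
    [[0, 0, 0], 0, 0]
  ]
}}

```text
time: 12.15
ee_pos: [461.3, 172.0, 36.8]
tool_rot: [-3.126, -0.31, -0.002]
wrist_force: [-0.9, -0.5, -1.5]
grip_width: 16.7
```

Run:
```python
from h import *
p,d,C,st=shot("wrist"); cv2.imwrite("pics/w6.png",p[:,:,::-1]); np.savez("pics/w6.npz",p=p,d=d)
print(st["time"],st["ee_pos"],heading(st),st["wrist_force"],R.from_rotvec(st["tool_rot"]).inv().apply(st["wrist_force"]))
```

```text
12.15 [461.2510256  171.96588115  36.76567355] (np.float64(11.330944638124516), array([ 1.05109464e-03,  2.27849243e-04, -9.99999422e-01])) [-0.89493156 -0.47384251 -1.48127412] [-0.97217908  0.28879937  1.48022464]
```

View pics/w6.png

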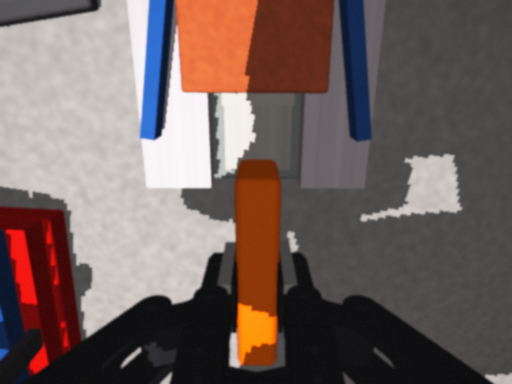

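The wrist view shows the sample square between the guides with its rear edge now against the lip (row 93), and the blade centred between the rails (210 to 302). I continue gently while watching the force.

{"method": "carry_out", "body": {
  "plan": [
    [[0.002, 0, 0], 0, 0],
    [[0.002, 0, 0], 0, 0],
    [[0.002, 0, 0], 0, 0],
    [[0.002, 0, 0], 0, 0],
    [[0.002, 0, 0], 0, 0],
    [[0.002, 0, 0], 0, 0],
    [[0, 0, 0], 0, 0]
  ]
}}

```text
time: 12.9
ee_pos: [473.0, 174.3, 36.8]
tool_rot: [-3.126, -0.31, -0.002]
wrist_force: [-0.6, -0.7, -1.7]
grip_width: 16.2
```

{"method": "carry_out", "body": {
  "plan": [
    [[0.0015, 0, 0], 0, 0],
    [[0.0015, 0, 0], 0, 0],
    [[0.001, 0, 0], 0, 0],
    [[0.001, 0, 0], 0, 0],
    [[0.001, 0, 0], 0, 0],
    [[0, 0, 0], 0, 0]
  ]
}}

```text
time: 13.5
ee_pos: [478.4, 175.4, 36.8]
tool_rot: [-3.126, -0.31, -0.001]
wrist_force: [-1.0, -0.8, -0.9]
grip_width: 16.4
```

{"method": "carry_out", "body": {
  "plan": [
    [[0.001, 0, 0], 0, 0],
    [[0.001, 0, 0], 0, 0],
    [[0.001, 0, 0], 0, 0],
    [[0.001, 0, 0], 0, 0],
    [[0, 0, 0], 0, 0]
  ]
}}

```text
time: 14.0
ee_pos: [482.5, 176.2, 36.8]
tool_rot: [-3.126, -0.31, -0.001]
wrist_force: [-2.1, -0.6, -1.4]
grip_width: 16.4
```

{"method": "carry_out", "body": {
  "plan": [
    [[0.001, 0, 0], 0, 0],
    [[0.001, 0, 0], 0, 0],
    [[0.001, 0, 0], 0, 0],
    [[0.001, 0, 0], 0, 0],
    [[0, 0, 0], 0, 0]
  ]
}}

```text
time: 14.5
ee_pos: [486.3, 177.0, 36.8]
tool_rot: [-3.126, -0.31, -0.001]
wrist_force: [-2.4, -0.0, -0.5]
grip_width: 16.2
```

Run:
```python
from h import *
p,d,C,st=shot("wrist"); cv2.imwrite("pics/w7.png",p[:,:,::-1])
s,ds=vision.grab_frame("scene"); t,dt=vision.grab_frame("top")
g=cv2.resize(s[140:205,275:350],(400,347),interpolation=cv2.INTER_CUBIC); k=cv2.resize(t[155:235,145:220],(325,347),interpolation=cv2.INTER_CUBIC)
g=np.hstack([g,k]); w=cv2.resize(p[:160],(725,227)); cv2.imwrite("pics/m7.png",np.vstack([g,w])[:,:,::-1])
print(st["time"],st["ee_pos"],R.from_rotvec(st["tool_rot"]).inv().apply(st["wrist_force"]))
```

```text
14.5 [486.34869018 176.97614307  36.78271012] [-2.32384718 -0.41984224  0.45545354]
```

View pics/m7.png

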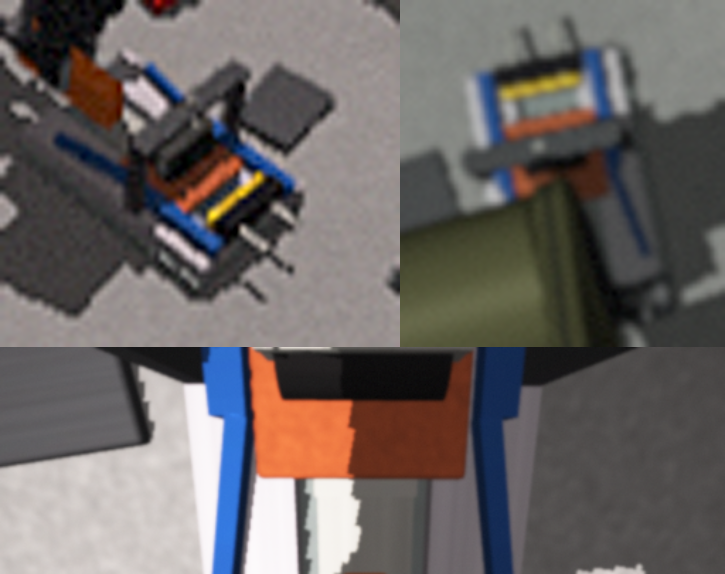

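The sample is under the roller and square, with a strip of floor about 10 mm wide still visible between it and the yellow pad. I continue.

{"method": "carry_out", "body": {
  "plan": [
    [[0.001, 0, 0], 0, 0],
    [[0.001, 0, 0], 0, 0],
    [[0.001, 0, 0], 0, 0],
    [[0.001, 0, 0], 0, 0],
    [[0.001, 0, 0], 0, 0],
    [[0, 0, 0], 0, 0]
  ]
}}

```text
time: 15.25
ee_pos: [491.3, 178.0, 36.8]
tool_rot: [-3.126, -0.31, -0.001]
wrist_force: [-1.7, -1.8, -1.3]
grip_width: 16.3
```

{"method": "carry_out", "body": {
  "plan": [
    [[0.001, 0, 0], 0, 0],
    [[0.001, 0, 0], 0, 0],
    [[0.001, 0, 0], 0, 0]
  ]
}}

```text
time: 15.55
ee_pos: [493.8, 178.5, 36.8]
tool_rot: [3.126, 0.31, -0.0]
wrist_force: [-2.8, -1.1, -0.5]
grip_width: 16.4
```

{"method": "carry_out", "body": {
  "plan": [
    [[0.0007, 0, 0], 0, 0],
    [[0.0007, 0, 0], 0, 0]
  ]
}}

```text
time: 15.75
ee_pos: [495.3, 178.7, 36.8]
tool_rot: [3.126, 0.31, -0.0]
wrist_force: [-2.4, -1.5, -0.7]
grip_width: 16.4
```

{"method": "carry_out", "body": {
  "plan": [
    [[0.0005, 0, 0], 0, 0],
    [[0.0005, 0, 0], 0, 0]
  ]
}}

```text
time: 15.95
ee_pos: [496.2, 178.9, 36.8]
tool_rot: [3.126, 0.31, -0.0]
wrist_force: [-2.9, -1.7, 0.4]
grip_width: 16.2
```

{"method": "carry_out", "body": {
  "plan": [
    [[0.0005, 0, 0], 0, 0],
    [[0.0005, 0, 0], 0, 0]
  ]
}}

```text
time: 16.15
ee_pos: [497.1, 179.2, 36.8]
tool_rot: [3.126, 0.31, -0.0]
wrist_force: [-2.1, -1.4, -0.5]
grip_width: 16.7
```

{"method": "carry_out", "body": {
  "plan": [
    [[0.0005, 0, 0], 0, 0],
    [[0.0005, 0, 0], 0, 0]
  ]
}}

```text
time: 16.35
ee_pos: [498.2, 179.3, 36.8]
tool_rot: [3.126, 0.31, 0.0]
wrist_force: [-2.6, -2.7, -0.9]
grip_width: 16.9
```

{"method": "carry_out", "body": {
  "plan": [
    [[0.0005, 0, 0], 0, 0],
    [[0.0005, 0, 0], 0, 0]
  ]
}}

```text
time: 16.55
ee_pos: [499.1, 179.6, 36.8]
tool_rot: [3.126, 0.31, -0.0]
wrist_force: [-1.6, -0.7, -0.9]
grip_width: 16.2
```

{"method": "carry_out", "body": {
  "plan": [
    [[0.0005, 0, 0], 0, 0],
    [[0.0005, 0, 0], 0, 0]
  ]
}}

```text
time: 16.75
ee_pos: [500.1, 179.7, 36.8]
tool_rot: [3.126, 0.31, -0.0]
wrist_force: [-2.7, -0.9, -0.7]
grip_width: 16.5
```

Run:
```python
from h import *
t,dt=vision.grab_frame("top"); s,_=vision.grab_frame("scene")
cv2.imwrite("pics/t8.png",np.hstack([cv2.resize(t[160:195,155:210],(385,245),interpolation=cv2.INTER_CUBIC),cv2.resize(s[160:190,295:342],(384,245),interpolation=cv2.INTER_CUBIC)])[:,:,::-1])
# along-axis profile on the top view at z=40: hue along holder axis
C=cam("top"); a=np.radians(11.3); o=np.array([592.5,198])
H=cv2.cvtColor(t,cv2.COLOR_RGB2HSV)
for y in (-12,0,12):
    print(y,[(x,H[tuple(np.round(proj(C,[*(o+x*np.array([np.cos(a),np.sin(a)])+y*np.array([-np.sin(a),np.cos(a)])),40])[0][::-1]).astype(int))].tolist()) for x in range(20,58,3)])
```

```text
-12 [(20, [9, 170, 99]), (23, [8, 163, 150]), (26, [9, 163, 160]), (29, [9, 166, 160]), (32, [9, 163, 161]), (35, [8, 163, 163]), (38, [8, 163, 155]), (41, [11, 162, 135]), (44, [21, 174, 135]), (47, [25, 180, 171]), (50, [24, 177, 164]), (53, [25, 146, 119]), (56, [25, 86, 65])]
0 [(20, [8, 160, 131]), (23, [9, 163, 156]), (26, [9, 165, 161]), (29, [9, 162, 162]), (32, [8, 164, 162]), (35, [8, 163, 163]), (38, [9, 165, 161]), (41, [10, 161, 147]), (44, [19, 169, 142]), (47, [25, 179, 174]), (50, [24, 187, 169]), (53, [24, 179, 124]), (56, [24, 134, 63])]
12 [(20, [8, 165, 133]), (23, [9, 165, 159]), (26, [9, 163, 164]), (29, [9, 164, 162]), (32, [9, 162, 162]), (35, [9, 165, 161]), (38, [9, 158, 161]), (41, [10, 157, 153]), (44, [19, 164, 146]), (47, [24, 175, 173]), (50, [25, 175, 181]), (53, [24, 168, 138]), (56, [23, 138, 74])]
```

View pics/t8.png

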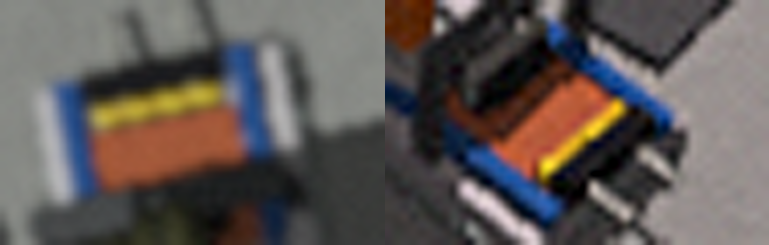

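The gap is nearly closed. I take very small steps from here.

{"method": "carry_out", "body": {
  "plan": [
    [[0.0004, 0, 0], 0, 0],
    [[0.0003, 0, 0], 0, 0]
  ]
}}

```text
time: 17.05
ee_pos: [500.7, 179.9, 36.8]
tool_rot: [3.126, 0.31, -0.0]
wrist_force: [-1.7, -2.0, -0.9]
grip_width: 16.6
```

{"method": "carry_out", "body": {
  "plan": [
    [[0.0004, 0, 0], 0, 0],
    [[0.0003, 0, 0], 0, 0]
  ]
}}

```text
time: 17.25
ee_pos: [501.3, 180.0, 36.8]
tool_rot: [3.126, 0.31, -0.001]
wrist_force: [-2.4, -2.4, -0.1]
grip_width: 16.4
```

{"method": "carry_out", "body": {
  "plan": [
    [[0.0004, 0, 0], 0, 0],
    [[0.0003, 0, 0], 0, 0]
  ]
}}

```text
time: 17.45
ee_pos: [501.3, 180.0, 36.7]
tool_rot: [3.126, 0.31, -0.002]
wrist_force: [-5.0, -2.5, 1.8]
grip_width: 16.4
```

Contact: the TCP stalled and the force rose. I press slightly more to confirm.

{"method": "carry_out", "body": {
  "plan": [
    [[0.0003, 0, 0], 0, 0],
    [[0, 0, 0], 0, 0]
  ]
}}

```text
time: 17.65
ee_pos: [501.3, 180.0, 36.7]
tool_rot: [3.126, 0.31, -0.003]
wrist_force: [-5.2, -2.0, 1.1]
grip_width: 16.7
```

{"method": "carry_out", "body": {
  "plan": [
    [[0.0003, 0, 0], 0, 0],
    [[0, 0, 0], 0, 0]
  ]
}}

```text
time: 17.85
ee_pos: [501.2, 180.0, 36.7]
tool_rot: [3.126, 0.31, -0.004]
wrist_force: [-5.6, -1.7, 1.3]
grip_width: 16.5
```

{"method": "carry_out", "body": {
  "plan": [
    [[0.0005, 0, 0], 0, 0],
    [[0.0005, 0, 0], 0, 0],
    [[0, 0, 0], 0, 0]
  ]
}}

```text
time: 18.15
ee_pos: [501.3, 180.0, 36.6]
tool_rot: [3.126, 0.31, -0.007]
wrist_force: [-7.1, -2.2, 2.2]
grip_width: 16.1
```

{"method": "carry_out", "body": {
  "plan": [
    [[0.0004, 0, 0], 0, 0],
    [[0.0003, 0, 0], 0, 0],
    [[0, 0, 0], 0, 0]
  ]
}}

```text
time: 18.45
ee_pos: [501.3, 180.0, 36.5]
tool_rot: [3.126, 0.31, -0.009]
wrist_force: [-7.9, -2.9, 4.6]
grip_width: 16.5
```

The pad pushes back: about 8.4 N against about 3 N when sliding, with no further travel. I draw straight back.

{"method": "carry_out", "body": {
  "plan": [
    [[-0.001, 0, 0], 0, 0],
    [[-0.001, 0, 0], 0, 0],
    [[-0.001, 0, 0], 0, 0],
    [[-0.001, 0, 0], 0, 0],
    [[-0.002, 0, 0], 0, 0],
    [[-0.003, 0, 0], 0, 0],
    [[-0.004, 0, 0], 0, 0],
    [[-0.004, 0, 0], 0, 0]
  ]
}}

```text
time: 19.25
ee_pos: [487.8, 177.4, 37.0]
tool_rot: [-3.126, -0.31, -0.001]
wrist_force: [0.7, 0.0, -3.1]
grip_width: 16.5
```

{"method": "carry_out", "body": {
  "plan": [
    [[-0.006, 0, 0], 0, 0],
    [[-0.007, 0, 0], 0, 0],
    [[-0.008, 0, 0], 0, 0],
    [[-0.008, 0, 0], 0, 0],
    [[-0.008, 0, 0], 0, 0],
    [[-0.008, 0, 0], 0, 0],
    [[-0.008, 0, 0], 0, 0],
    [[-0.007, 0, 0], 0, 0],
    [[-0.005, 0, 0], 0, 0],
    [[-0.003, 0, 0], 0, 0],
    [[0, 0, 0], 0, 0]
  ]
}}

```text
time: 20.35
ee_pos: [420.6, 163.8, 36.8]
tool_rot: [3.126, 0.31, -0.001]
wrist_force: [0.1, 1.0, -2.0]
grip_width: 16.0
```

Run:
```python
from h import *
p,d,C,st=shot("wrist"); print(st["time"],st["ee_pos"],heading(st),st["wrist_force"])
t,dt=vision.grab_frame("top"); s,_=vision.grab_frame("scene")
w=cv2.resize(p,(420,315))
cv2.imwrite("pics/t9.png",np.vstack([np.hstack([cv2.resize(t[160:195,155:210],(385,245),interpolation=cv2.INTER_CUBIC),cv2.resize(s[160:190,295:342],(384,245),interpolation=cv2.INTER_CUBIC)]),np.hstack([w,np.zeros((315,349,3),np.uint8)])])[:,:,::-1])
```

```text
20.35 [420.56811296 163.81513939  36.80788447] (np.float64(11.335988714541736), array([-3.22416432e-04, -9.74865328e-05, -9.99999943e-01])) [ 0.11941415  1.04308043 -1.95583567]
```

View pics/t9.png

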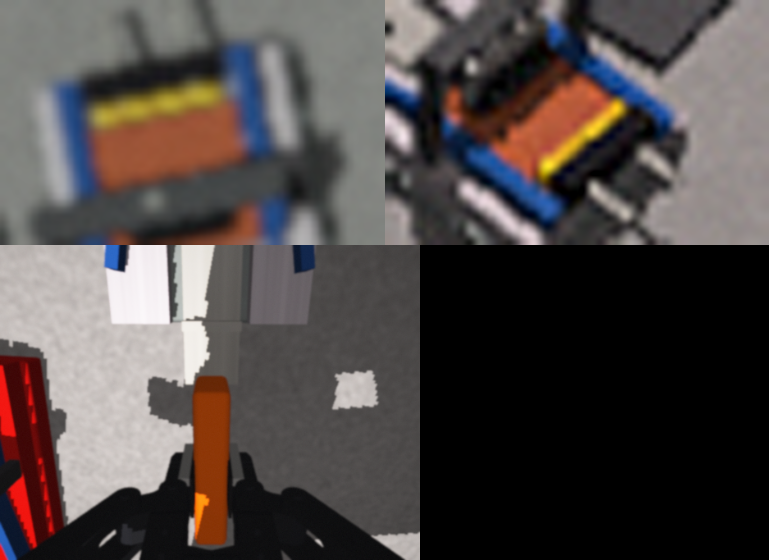

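The sample still touches the pad in both the top and scene crops, and the lifter is clear of it. I lift and return it to the board.

{"method": "carry_out", "body": {
  "plan": [
    [[0, 0, -0.004], 0, 0],
    [[0, 0, -0.008], 0, 0],
    [[0, 0, -0.01], 0, 0],
    [[0, 0, -0.01], 0, 0],
    [[0, 0, -0.01], 0, 0],
    [[0, 0, -0.008], 0, 0],
    [[0, 0, -0.004], 0, 0],
    [[0, 0, 0], 0, 0]
  ]
}}

```text
time: 21.3
ee_pos: [421.5, 164.1, 91.6]
tool_rot: [-3.126, -0.31, -0.003]
wrist_force: [-0.3, -0.3, -2.4]
grip_width: 16.4
```

Run:
```python
from h import *
s=read_state()["ee_pos"]; e=np.array([521.5,-235.5,s[2]])
W=[]
for t in np.arange(1,25)/24:
    m=lambda t:10*t**3-15*t**4+6*t**5
    W.append((s[0]+(e[0]-s[0])*m(max(0,(t-.25)/.75)), s[1]+(e[1]-s[1])*m(t), s[2]))
print(s);rows(W,-0.0015,0)
```

```text
[421.49101387 164.06540895  91.58786767]
[[[-0.0001,0.0003,-0.0],-0.0015,0],[[-0.0003,0.0017,-0.0],-0.0015,0],[[-0.0009,0.0043,-0.0],-0.0015,0],[[-0.0015,0.0076,-0.0],-0.0015,0],[[-0.0024,0.0114,-0.0],-0.0015,0],[[-0.0032,0.0152,-0.0],-0.0015,0],[[-0.0038,0.0191,-0.0],-0.0015,0],[[-0.0038,0.0227,-0.0],-0.0015,0],[[-0.0031,0.0261,-0.0],-0.0015,0],[[-0.002,0.0287,-0.0],-0.0015,0],[[-0.0006,0.0308,-0.0001],-0.0015,0],[[0.0007,0.0319,0.0],-0.0015,0],[[0.002,0.0323,0.0],-0.0015,0],[[0.0031,0.0316,0.0],-0.0015,0],[[0.0038,0.0301,0.0001],-0.0015,0],[[0.0044,0.0277,-0.0],-0.0015,0],[[0.0045,0.0247,-0.0],-0.0015,0],[[0.0044,0.0209,-0.0],-0.0015,0],[[0.0038,0.0169,-0.0],-0.0015,0],[[0.0031,0.0126,-0.0],-0.0015,0],[[0.0022,0.0085,-0.0],-0.0015,0],[[0.0014,0.0048,-0.0],-0.0015,0],[[0.0005,0.0019,-0.0],-0.0015,0],[[0.0001,0.0003,-0.0],-0.0015,0]]
end [ 521.5 -235.5   91.6] deg 13.4
```

{"method": "carry_out", "body": {
  "plan": [
    [[0, 0.0005, 0], -0.0015, 0],
    [[-0.0005, 0.0015, 0], -0.0015, 0],
    [[-0.001, 0.0045, 0], -0.0015, 0],
    [[-0.0015, 0.0075, 0], -0.0015, 0],
    [[-0.0025, 0.0115, 0], -0.0015, 0],
    [[-0.003, 0.015, 0], -0.0015, 0],
    [[-0.004, 0.019, 0], -0.0015, 0],
    [[-0.004, 0.0225, 0], -0.0015, 0],
    [[-0.003, 0.026, 0], -0.0015, 0],
    [[-0.002, 0.0285, 0], -0.0015, 0],
    [[-0.0005, 0.031, 0], -0.0015, 0],
    [[0.0005, 0.032, 0], -0.0015, 0]
  ]
}}

```text
time: 22.5
ee_pos: [440.7, -37.5, 90.7]
tool_rot: [-3.123, -0.338, 0.001]
wrist_force: [0.9, 0.3, -2.3]
grip_width: 16.2
```

{"method": "carry_out", "body": {
  "plan": [
    [[0.002, 0.0325, 0], -0.0015, 0],
    [[0.003, 0.0315, 0], -0.0015, 0],
    [[0.004, 0.03, 0], -0.0015, 0],
    [[0.0045, 0.0275, 0], -0.0015, 0],
    [[0.0045, 0.0245, 0], -0.0015, 0],
    [[0.0045, 0.021, 0], -0.0015, 0],
    [[0.004, 0.017, 0], -0.0015, 0],
    [[0.003, 0.0125, 0], -0.0015, 0],
    [[0.002, 0.0085, 0], -0.0015, 0],
    [[0.0015, 0.005, 0], -0.0015, 0],
    [[0.0005, 0.002, 0], -0.0015, 0],
    [[0, 0, 0], -0.0015, 0]
  ]
}}

```text
time: 23.7
ee_pos: [520.4, -234.6, 90.7]
tool_rot: [-3.12, -0.367, 0.001]
wrist_force: [-0.3, 0.7, -1.3]
grip_width: 16.2
```

{"method": "carry_out", "body": {
  "plan": [
    [[0, 0, 0.005], 0, 0],
    [[0, 0, 0.01], 0, 0],
    [[0, 0, 0.015], 0, 0],
    [[0, 0, 0.015], 0, 0],
    [[0, 0, 0.01], 0, 0],
    [[0, 0, 0.005], 0, 0],
    [[0, 0, 0], 0, 0],
    [[0, 0, 0], 0, 0]
  ]
}}

```text
time: 24.5
ee_pos: [520.8, -235.2, 30.9]
tool_rot: [3.12, 0.367, 0.0]
wrist_force: [-0.2, 0.1, -1.4]
grip_width: 16.1
```

Run:
```python
from h import *
p,d,C,st=shot("wrist"); cv2.imwrite("pics/w10.png",p[:,:,::-1]); print(st["time"],st["ee_pos"],heading(st),st["wrist_force"])
```

```text
24.5 [ 520.81326403 -235.17999501   30.94748798] (np.float64(13.401115799177758), array([ 2.98815103e-04, -1.69223094e-04, -9.99999941e-01])) [-0.20786767  0.05649658 -1.44251907]
```

View pics/w10.png

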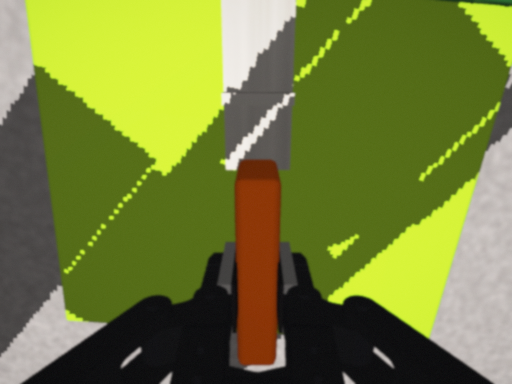

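The lifter is over the board with its rear end inside the near edge and the blade clear of the glass chip. I set it down.

{"method": "carry_out", "body": {
  "plan": [
    [[0, 0, 0.003], 0, 0],
    [[0, 0, 0.003], 0, 0],
    [[0, 0, 0.0015], 0, 0],
    [[0, 0, 0.0005], 0, 0],
    [[0, 0, 0], 0, 0]
  ]
}}

```text
time: 25.05
ee_pos: [520.5, -235.1, 22.7]
tool_rot: [-3.12, -0.366, 0.0]
wrist_force: [-0.4, -0.0, -1.9]
grip_width: 16.1
```

{"method": "carry_out", "body": {
  "plan": [
    [[0, 0, 0.0005], 0, 0],
    [[0, 0, 0], 0, 0]
  ]
}}

```text
time: 25.25
ee_pos: [520.6, -235.2, 22.4]
tool_rot: [3.12, 0.366, 0.0]
wrist_force: [-0.5, -1.2, -0.6]
grip_width: 16.5
```

{"method": "carry_out", "body": {
  "plan": [
    [[0, 0, 0.0003], 0, 0],
    [[0, 0, 0], 0, 25],
    [[0, 0, 0], 0, 50],
    [[0, 0, 0], 0, 60],
    [[0, 0, 0], 0, 60],
    [[0, 0, 0], 0, 60]
  ]
}}

```text
time: 25.85
ee_pos: [520.6, -235.1, 22.0]
tool_rot: [3.12, 0.367, 0.0]
wrist_force: [0.5, 0.0, -0.0]
grip_width: 51.4
```

{"method": "carry_out", "body": {
  "plan": [
    [[0, 0, -0.005], 0, 60],
    [[0, 0, -0.015], 0, 60],
    [[0, 0, -0.03], 0, 60],
    [[0, 0, -0.04], 0, 60],
    [[0, 0, -0.04], 0, 60],
    [[-0.02, 0, -0.03], 0, 60],
    [[-0.03, 0, -0.02], 0, 60],
    [[0, 0, 0], 0, 60],
    [[0, 0, 0], 0, 60]
  ]
}}

```text
time: 26.75
ee_pos: [471.9, -246.9, 202.9]
tool_rot: [3.119, 0.365, 0.003]
wrist_force: [0.6, -0.1, -0.5]
grip_width: 51.0
```

Run:
```python
from h import *
p,d,C,st=shot("wrist"); t,dt=vision.grab_frame("top"); s,_=vision.grab_frame("scene")
print(st["time"],st["ee_pos"],st["wrist_force"],st["grip_width"])
m=(d>0)
k=cv2.resize(t[140:250,130:390],(780,330),interpolation=cv2.INTER_CUBIC)
cv2.imwrite("pics/f.png",np.vstack([k,np.hstack([cv2.resize(p,(360,270)),cv2.resize(s[135:255,200:360],(420,270),interpolation=cv2.INTER_CUBIC)])])[:,:,::-1])
```

```text
26.75 [ 471.88655027 -246.87409106  202.93851217] [ 0.59390421 -0.13148507 -0.4523829 ] 51.01875306503481
```

The picture limit is reached, so I do the final check in numbers.

Run:
```python
from h import *
p,d,Cw,st=shot("wrist"); t,dt=vision.grab_frame("top"); C=cam("top")
for n,lo,hi,zz in [("handle",(5,180,90),(17,255,255),46)]:
    for c in blobs(p,lo,hi,300)[:2]: print(n,rect(Cw,c,zz))
f,cx,cy,M,pos=Cw; v,u=np.mgrid[0:384,0:512]; P=np.stack([(u-cx)/f*d,(v-cy)/f*d,d],-1)@M.T+pos
m=cv2.erode(cv2.inRange(cv2.cvtColor(p,cv2.COLOR_RGB2HSV),(5,180,90),(17,255,255)),np.ones((7,7)))>0
q=P[m&(d>0)&(P[...,2]>30)]; A=np.c_[q[:,:2]-q[:,:2].mean(0),np.ones(len(q))]; k=np.linalg.lstsq(A,q[:,2],rcond=None)[0]; print("handle top z,tilt deg",k[2].round(1),np.degrees(k[:2]).round(2))
a=np.radians(11.3); o=np.array([592.5,198]); H=cv2.cvtColor(t,cv2.COLOR_RGB2HSV)
for y in (-12,0,12): print(y,[(x,H[tuple(np.round(proj(C,[*(o+x*np.array([np.cos(a),np.sin(a)])+y*np.array([-np.sin(a),np.cos(a)])),40])[0][::-1]).astype(int))].tolist()) for x in range(35,54,3)])
t0=np.load("pics/top0.npz")["p"]
for n,lo,hi,zz in [("glass",(55,80,30),(90,255,160),18),("dish",(0,200,60),(5,255,255),22)]:
    for im in (t0,t):
        for c in blobs(im,lo,hi,60)[:3]: print(n,rect(C,c,zz))
for n,(r,c) in dict(slate=(slice(188,214),slice(133,160)),foam=(slice(195,238),slice(63,108))).items(): print(n,"mean abs diff",np.abs(t0[r,c].astype(int)-t[r,c]).mean().round(1))
```

```text
handle {'c': (521.9, -234.5), 'l': 88.5, 'w': 17.2, 'deg': 12.9}
handle top z,tilt deg 45.5 [-0.08  0.09]
-12 [(35, [8, 164, 165]), (38, [8, 162, 168]), (41, [10, 165, 158]), (44, [18, 170, 156]), (47, [24, 182, 178]), (50, [25, 174, 169]), (53, [25, 147, 123])]
0 [(35, [8, 161, 168]), (38, [8, 162, 168]), (41, [9, 163, 158]), (44, [18, 173, 150]), (47, [24, 181, 178]), (50, [24, 184, 172]), (53, [25, 180, 125])]
12 [(35, [8, 163, 166]), (38, [8, 165, 164]), (41, [9, 166, 154]), (44, [17, 170, 150]), (47, [24, 179, 177]), (50, [24, 176, 184]), (53, [24, 169, 139])]
glass {'c': (676.5, -289.4), 'l': 43.5, 'w': 43.4, 'deg': -81.4}
glass {'c': (675.2, -289.7), 'l': 46.2, 'w': 43.5, 'deg': 8.8}
dish {'c': (529.9, -471.5), 'l': 95.5, 'w': 90.8, 'deg': 84.0}
dish {'c': (325.2, 319.5), 'l': 102.6, 'w': 82.0, 'deg': -81.8}
dish {'c': (323.7, 329.7), 'l': 90.8, 'w': 61.9, 'deg': -6.8}
dish {'c': (549.2, -473.4), 'l': 93.5, 'w': 51.0, 'deg': 84.0}
dish {'c': (371.0, 279.4), 'l': 155.9, 'w': 15.6, 'deg': 8.0}
slate mean abs diff 9.8
foam mean abs diff 13.7
```

```bash
python3 -c "
from bench import robot; print(robot.sign_off())"
```

```text
the job is handed in; nothing more can be done
None
```

The sample is seated against the yellow pad in the large grey holder. The lifter is back flat on the green board, and I handed the job in at about 27 s of the 72 s allowed.

- **Carry and seating:** I gripped the lifter by its handle and carried it level, within about 0.2°. The sample then sat centred on the rails. Sliding it under the roller took about 2–4 N. I stopped when it would go no further and the pad pushed back with about 8.4 N.
- **Sample:** after I drew the lifter out, the top and scene pictures showed the sample touching the pad. The last colour profile from the top camera still showed it running straight into the pad with no gap.
- **Lifter:** its handle lies flat (top at 45.5 mm, tilt about 0.1°), roughly 7 mm further forward than where it started. The wrist force was near zero after release.
- **Other samples:** the glass chip is within 1.3 mm of where it was, which is within measuring error.
- **Checks that were not clean:**
  - The last picture could not be viewed because of the 12-picture limit, so the final checks are numbers only.
  - The ribbed dish came out smaller and about 19 mm displaced in its last colour measurement. I put that down to shadow or the arm hiding part of it, since the arm never went near it, but I did not confirm it.
  - The slate and foam areas differed slightly in brightness between the first and last pictures. I took that as lighting and did not measure their positions.

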